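# Swivel the spice jar's cap to the spout beside the bowl

## Task

The amber spice jar with two pouring spouts is to be poured into the white melamine bowl. Turn its swivel cap so that the cap's opening sits squarely over the spout on the bowl's side, not the one on the saucepan's side, then let go of it. Leave the bowl standing where it is.

Things in the scene. Friction and masses are not known exactly. Their poses are not given: they have to be found in the camera images.
- jar: Squat amber jar, 82 mm wide, in a steel foot 112 mm wide screwed to the table. Origin on its axis at table height, z up; x points roughly away from the robot. Two equal black spouts, 28 mm wide, reach out under the cap to 68 mm from the axis, 80 mm high: at +60 deg (its +y side) and -60 deg (-y side) from x, seen from above. Wanted: the spout on the side (+y or -y) where the bowl is.
- swivel_cap (a joint): Cap angle about the jar's upright axis, rad, growing anticlockwise seen from above. 0: opening along the jar's x axis, midway between the spouts; +1.047: over the +y spout; -1.047: over the -y spout. Starts within 0.3 of 0; stops at -1.7 and 1.7. Friction of 0.06 N m holds it where it is left.
- cap_grip (a point): Grip point: centre of the upright fin across the aluminium cap, on the axis, 102.5 mm above the table. Fin 12 mm thick, 46 long, 26 high (top at 116 mm). Cap 76 mm across, top face at 90 mm, with one opening 14 x 24 mm centred 23 mm from the axis. Turns with the cap: x across the fin, towards the opening; y along the fin; z up.
- bowl: Loose white melamine bowl, 150 mm across the rim, 60 mm high, about 180 g; origin at the centre of its underside. It stands to the left or the right of the jar; an aluminium saucepan with a black handle (166 mm across, 78 mm high) stands on the other side.
Things that resemble listed ones, but are neither listed nor needed, are in the scene too. Leave any green look-alike of the jar alone.

How it is judged:
By the outcome, as a careful person would: the job done as asked, in the order asked, and still so for the second after the job is handed in, with the robot touching nothing.
It also fails if it takes over 32 s, if anything falls off the work surface, if the arm or the gripper's body presses on something with over 40 N, if the wrist force passes 120 N, or if a joint passes its speed limit or range.

## Robot

A 6-joint arm with a two-finger parallel gripper is mounted at the origin on the work surface. World frame = base frame: x ahead of the robot, y to its left, z up, the work surface at z = 0. Lengths are in mm, angles in rad, forces in N, time in s.
With the tool pointing down it reaches from about 350 to 775 mm from the base axis. Payload 7.3 kg.
Tool frame: the origin (TCP) lies at the very end of the fingers, on their centre line; the grasp point (between the pads) lies 19 mm behind it; z points along the fingers, y is the line along which they close (so a half turn about z gives the same grasp; the last joint's range is limited). The gripper opens to 92 mm and grips with 3 to 60 N. Pads are 19 mm wide; open, the fingers measure 130 mm over their backs; the gripper's body (75 mm by 190 mm) begins 47 mm behind the grasp point.
Start: joints at [-1.426, 0.342, 1.524, -0, 1.275, -0.146], TCP at [150.55, -502.974, 189.841] pointing down, gripper open.
Joint ranges: [-2.53, 2.53], [-0.77, 2.02], [0.04, 2.7], [-1, 4.14], [0.28, 2.66], [-3.11, 3.11]. Speed limits (rad/s): [2.57, 2.57, 3.14, 3.14, 3.14, 3.14].

## Interface

Orientations are given as [roll, pitch, yaw] about the fixed x, y, z axes, in that order (R = Rz(yaw) Ry(pitch) Rx(roll)).
In Python, from plant import * gives the robot as it stands.
- The arm moves only by the tool arm_command, never from a script. Its arguments are lists of equal length, an entry for each row: "gripper": the finger opening in mm, from 0 to 91.8; "dp": the shift along the tool's x, y, z in units of 25 mm (1.0 is 25 mm), a list of three; "twist": the turn about the tool's z in units of 5 degrees (1.0 is 5 degrees). A call has exactly 5 rows; each row shifts and turns the commanded pose from where the row before left it, along the tool's axes as they then stand; what a row does not reach is not made up. A row lasts 1/8 s, in which the tool goes at most 62.5 mm and 10.7 degrees, less where a joint would pass 70% of its speed; a pose out of reach is approached as far as the arm can. A call is refused whole if a number of a shift passes 1 or a number of a turn 1, either way. A call with a gripper value outside its range is refused whole. The fingers move at their own pace and stop on an object; the grip force is fixed at half the most. Time passes only in rows, so rows that do not move let the fingers close, or fill a call up. It gives the time, the measured TCP pose, the force, the opening and the grip force at its end, in the units of the state.
- get_obs(): the state, without advancing time (a new reading comes with each control period).
- capture(name): name is "scene" or "top" or "wrist"; returns the picture (480x640x3 uint8, red, green, blue); there is no depth.
- get_calibration(name): a dict with "mtx" (3x3 intrinsics, pixels), "dist_coeffs" ([k1, k2, p1, p2, k3] as OpenCV has them; the pictures are not rectified), "position" and "attitude" of the camera in the world; the wrist camera has in their place "mount" (4x4, takes a point from camera to tool coordinates, whose origin is the TCP and whose axes are the flange's). Camera axes: x right, y down, z forward; pixel columns grow to the right and rows downward; lengths in mm; the calibration is good to about 2 mm. A picture is of the moment at which its call begins: read the wrist's pose just before it. get_calibration takes no time and is no camera call.
- close_job(): hands the job in; it is judged then, once.
The state is a dict: "time": time; "joint_positions": joint angles; "dq": joint speeds; "tau": joint torques, N m; "tool_pos": TCP position; "tcp_rot": TCP orientation; "contact_force": force on the tool from outside, world axes, zero at the start; "moment": the same for the moment, N m; "grip_width": finger opening in mm; "finger_force": force on a finger pad.
Only numpy, scipy, OpenCV 4.12 (cv2) and the standard library are available. Lean on these libraries where they do the work, as an engineer would, in place of code of your own. Each camera call takes 0.05 s, during which the arm holds its last target. There are 200 camera calls.

## Working session

There is one attempt and no reset: what is moved stays moved. The work goes in short steps, Python scripts to look and compute and a tool call to move; the robot and the scene stay as the last step left them, time stands still between calls to the robot, and variables do not carry over. Pictures are saved under pics/ and viewed, at most 10 in all, crops included, and the job is handed in when it is done.

Besides the shell and the picture viewer there is one more tool, called after "Emit:" as name(argument=value, ...), one argument or row to a line, values as JSON. arm_command: Moves the arm, as the interface text tells. Its arguments: {"type":"object","properties":{"gripper":{"type":"array"},"dp":{"type":"array"},"twist":{"type":"array"}},"required":["gripper","dp","twist"]}

```bash
mkdir -p pics; python3 - <<'E'
from plant import *
import cv2
o=get_obs();print(o['time'],o['tool_pos'],o['tcp_rot'],o['grip_width'])
for n in ("scene","top"):
    im=capture(n);cv2.imwrite(f"pics/{n}0.png",im[:,:,::-1]);c=get_calibration(n);print(n,c)
print(get_calibration("wrist"))
E
```

```text
0.0 [ 150.47185889 -502.47343953  189.13954018] [-3.14004273e+00 -2.22693177e-04  2.90763187e-01] 92.04976618917992
scene {'mtx': array([[549.77951323,   0.        , 321.21646283],
       [  0.        , 549.77951323, 231.94251717],
       [  0.        ,   0.        ,   1.        ]]), 'dist_coeffs': array([0.0598863, 0.       , 0.       , 0.       , 0.       ]), 'position': array([864.970843  , 268.55047678, 835.15308196]), 'attitude': array([-2.59706558, -0.00917352,  2.18779478])}
top {'mtx': array([[514.58417359,   0.        , 322.68007329],
       [  0.        , 514.58417359, 244.14856885],
       [  0.        ,   0.        ,   1.        ]]), 'dist_coeffs': array([-0.02039398,  0.        ,  0.        ,  0.        ,  0.        ]), 'position': array([ 404.14845603,   40.63541799, 1004.40797151]), 'attitude': array([-3.05279152, -0.03320427, -1.6010412 ])}
{'mtx': array([[355.62084841,   0.        , 320.98151271],
       [  0.        , 355.62084841, 235.84785615],
       [  0.        ,   0.        ,   1.        ]]), 'dist_coeffs': array([-0.0372151,  0.       ,  0.       ,  0.       ,  0.       ]), 'mount': array([[ 2.49387234e-04, -9.55201595e-01, -2.95955825e-01,
         7.95454609e+01],
       [ 9.99999602e-01, -1.51528099e-05,  8.91555766e-04,
        -1.03984554e+00],
       [-8.56100052e-04, -2.95955930e-01,  9.55201212e-01,
        -1.94006094e+02],
       [ 0.00000000e+00,  0.00000000e+00,  0.00000000e+00,
         1.00000000e+00]])}
```

View pics/top0.png

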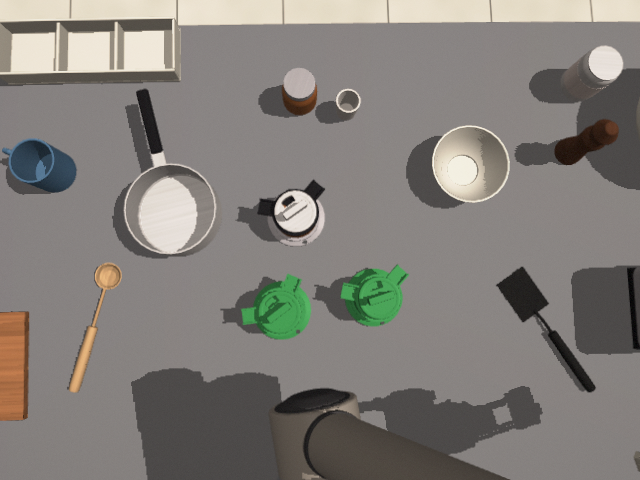

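View pics/scene0.png

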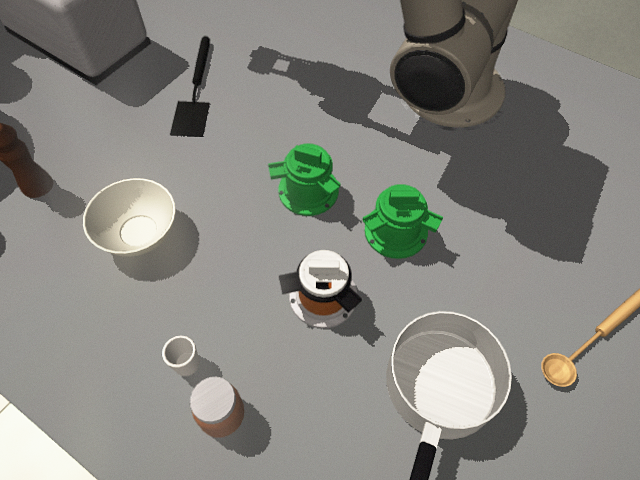

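The top view has +x up and +y left. The amber jar is at (297,213), with spouts at (315,190) and (266,207). The bowl is right of it at (470,165), on the -y side, and the saucepan is left at (170,210). The target is therefore the -y spout, at -1.047.

```bash
cat > h.py <<'E'
import numpy as np, cv2
from scipy.spatial.transform import Rotation as Ro
from plant import *
def cam(n,o=None):
    c=get_calibration(n)
    if n=="wrist":
        T=np.eye(4);T[:3,:3]=Ro.from_euler('xyz',o['tcp_rot']).as_matrix();T[:3,3]=o['tool_pos'];T=T@c['mount'];R,p=T[:3,:3],T[:3,3]
    else: R,p=Ro.from_euler('xyz',c['attitude']).as_matrix(),c['position']
    return c['mtx'],c['dist_coeffs'],R,p
def cast(C,uv,z):
    K,d,R,p=C
    q=cv2.undistortPoints(np.float64(uv).reshape(-1,1,2),K,d)[:,0]
    v=np.c_[q,np.ones(len(q))]@R.T
    return p+v*((z-p[2])/v[:,2])[:,None]
def proj(C,X):
    K,d,R,p=C
    return cv2.projectPoints((np.float64(X).reshape(-1,3)-p)@R,np.zeros(3),np.zeros(3),K,d)[0][:,0]
E
python3 - <<'E'
from h import *
C=cam("top")
print("TCP check",proj(C,get_obs()['tool_pos']))
for n,uv,z in [("fin",(295,209),116),("cap",(297,212),90),("spR",(315,190),80),("spL",(266,207),80),("open",(288,200),90),("bowl",(470,165),60),("pan",(170,210),78),("foot",(297,220),5)]:
    print(n,cast(C,[uv],z)[0].round(1))
im=cv2.imread("pics/top0.png")[150:270,230:410]
cv2.imwrite("pics/c0.png",cv2.resize(im,None,fx=4.4,fy=4.4,interpolation=cv2.INTER_CUBIC))
C=cam("scene")
for n,uv,z in [("fin",(325,268),116),("cap",(324,273),90)]: print(n,cast(C,[uv],z)[0].round(1))
E
```

```text
TCP check [[651.76168459 439.1612534 ]]
fin [545.1  55.1 116. ]
cap [543.7  52.1  90. ]
spR [584.9  18.4  80. ]
spL [555.8 108.   80. ]
open [565.9  67.7  90. ]
bowl [ 629.9 -276.5   60. ]
pan [555.1 281.1  78. ]
foot [540.9  53.6   5. ]
fin [553.2  62.3 116. ]
cap [549.8  58.5  90. ]
```

View pics/c0.png

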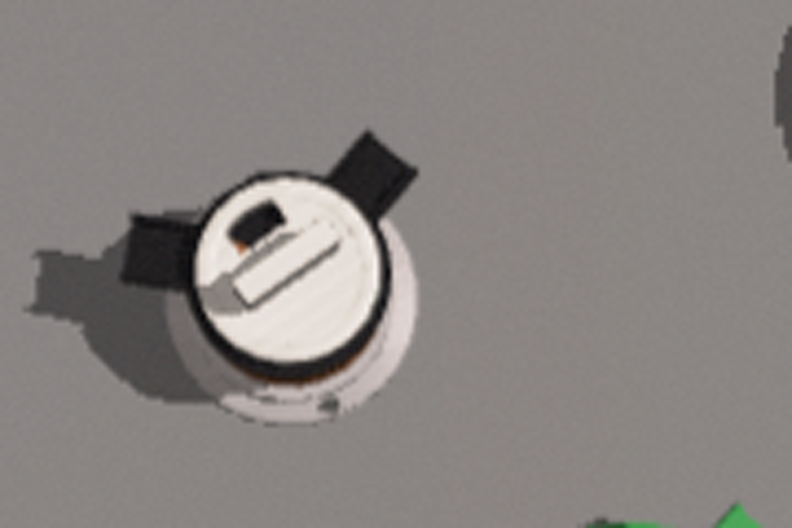

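The jar axis is near (545,54). The spouts lie at about -42° and 79°, so the jar's x axis is at about 18°, and the cap opening faces about 31°. I'll plan the approach rows next.

```bash
python3 - <<'E'
from h import *
o=get_obs();p=np.array(o['tool_pos'][:2]);y=o['tcp_rot'][2];N=25
t=np.array([546,55]);s=(t-p)/N
for k in range(N):
    tw=-1 if k<21 else 0
    R=np.array([[np.cos(y),np.sin(y)],[np.sin(y),-np.cos(y)]])
    d=(R.T@s/25).round(2); print([*d.tolist(),0],tw,end=", " if k%5<4 else "\n")
    y-=np.radians(5)*tw
E
```

```text
[0.86, -0.67, 0] -1, [0.92, -0.6, 0] -1, [0.97, -0.51, 0] -1, [1.01, -0.43, 0] -1, [1.04, -0.34, 0] -1
[1.07, -0.25, 0] -1, [1.08, -0.15, 0] -1, [1.09, -0.06, 0] -1, [1.09, 0.04, 0] -1, [1.09, 0.13, 0] -1
[1.07, 0.23, 0] -1, [1.05, 0.32, 0] -1, [1.01, 0.41, 0] -1, [0.97, 0.5, 0] -1, [0.93, 0.58, 0] -1
[0.87, 0.66, 0] -1, [0.81, 0.73, 0] -1, [0.75, 0.8, 0] -1, [0.67, 0.86, 0] -1, [0.6, 0.92, 0] -1
[0.51, 0.97, 0] -1, [0.43, 1.01, 0] 0, [0.43, 1.01, 0] 0, [0.43, 1.01, 0] 0, [0.43, 1.01, 0] 0
```

Emit:
arm_command(
  gripper=[91,91,91,91,91],
  dp=[
    [0.86,-0.67,0],
    [0.92,-0.6,0],
    [0.97,-0.51,0],
    [1,-0.43,0],
    [1,-0.34,0],
  ],
  twist=[-1,-1,-1,-1,-1],
)

```text
time: 0.72
tool_pos: [229.1, -391.0, 189.5]
tcp_rot: [-3.141, -0.0, 0.73]
contact_force: [-0.2, -0.3, -0.1]
grip_width: 90.8
finger_force: 0.0
```

Emit:
arm_command(
  gripper=[91,91,91,91,91],
  dp=[
    [1,-0.25,0],
    [1,-0.15,0],
    [1,-0.06,0],
    [1,0.04,0],
    [1,0.13,0],
  ],
  twist=[-1,-1,-1,-1,-1],
)

```text
time: 1.35
tool_pos: [301.6, -287.7, 189.6]
tcp_rot: [-3.141, -0.0, 1.166]
contact_force: [-0.5, -0.8, 0.4]
grip_width: 91.1
finger_force: 0.0
```

Emit:
arm_command(
  gripper=[91,91,91,91,91],
  dp=[
    [1,0.23,0],
    [1,0.32,0],
    [1,0.41,0],
    [0.97,0.5,0],
    [0.93,0.58,0],
  ],
  twist=[-1,-1,-1,-1,-1],
)

```text
time: 1.98
tool_pos: [379.7, -179.4, 189.6]
tcp_rot: [-3.141, -0.0, 1.603]
contact_force: [0.1, -0.3, 0.5]
grip_width: 91.3
finger_force: 0.0
```

Emit:
arm_command(
  gripper=[91,91,91,91,91],
  dp=[
    [0.87,0.66,0],
    [0.81,0.73,0],
    [0.75,0.8,0],
    [0.67,0.86,0],
    [0.6,0.92,0],
  ],
  twist=[-1,-1,-1,-1,-1],
)

```text
time: 2.6
tool_pos: [458.7, -67.9, 189.5]
tcp_rot: [-3.141, -0.0, 2.039]
contact_force: [-0.0, 0.0, 0.3]
grip_width: 90.8
finger_force: 0.0
```

Emit:
arm_command(
  gripper=[91,91,91,91,91],
  dp=[
    [0.51,0.97,0],
    [0.45,1,0],
    [0.45,1,0],
    [0.45,1,0],
    [0.45,1,0],
  ],
  twist=[-1,0,0,0,0],
)

```text
time: 3.22
tool_pos: [536.1, 45.1, 189.4]
tcp_rot: [-3.141, -0.0, 2.123]
contact_force: [-0.5, -0.2, -0.9]
grip_width: 90.8
finger_force: 0.0
```

Emit:
arm_command(
  gripper=[91,91,91,91,91],
  dp=[
    [0,0,0],
    [0,0,0],
    [0,0,0],
    [0,0,0],
    [0,0,0],
  ],
  twist=[0,0,0,0,0],
)

```text
time: 3.85
tool_pos: [535.9, 43.9, 189.9]
tcp_rot: [3.141, 0.0, 2.123]
contact_force: [-0.1, 0.3, 0.5]
grip_width: 91.0
finger_force: 0.0
```

```bash
python3 - <<'E'
from h import *
o=get_obs();print(o['time'],o['tool_pos'],o['tcp_rot'],o['joint_positions'])
import pickle;pickle.dump(o,open("o1.pkl","wb"))
cv2.imwrite("pics/w1.png",capture("wrist")[:,:,::-1])
cv2.imwrite("pics/t1.png",capture("top")[:,:,::-1])
E
```

```text
3.85 [535.87749714  43.92847528 189.93058994] [3.14149161e+00 2.32231359e-04 2.12275780e+00] [-6.06958965e-02  3.65051979e-01  1.48926663e+00 -1.37381412e-04
  1.28705783e+00 -6.12618939e-01]
```

View pics/w1.png

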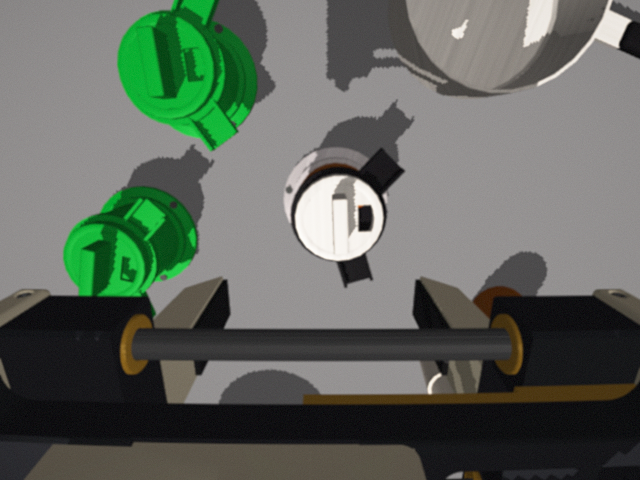

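The wrist view shows the cap at (340,218), the fin along columns 332-347, and the opening at (365,218). The spouts end near (391,170) on the pan side and (355,275) on the bowl side. I'll measure these with masks.

```bash
cat > m.py <<'E'
from h import *
def measure(im,C,box,out=None):
    u0,v0,u1,v1=box; s=im[v0:v1,u0:u1]
    g=s.max(2).astype(int); r={}
    def comps(m):
        n,l,st,ce=cv2.connectedComponentsWithStats(m.astype(np.uint8),connectivity=4)
        return [(st[i,4],l==i,ce[i]+[u0,v0]) for i in range(1,n) if st[i,4]>25]
    def pts(m):
        c=max(cv2.findContours(m.astype(np.uint8),cv2.RETR_EXTERNAL,cv2.CHAIN_APPROX_NONE)[0],key=len)[:,0]; return c+np.array([u0,v0])
    w=max(comps(cv2.morphologyEx(((g>185)).astype(np.uint8),cv2.MORPH_OPEN,np.ones((5,5)))>0),key=lambda c:c[0])
    P=cast(C,pts(cv2.morphologyEx(w[1].astype(np.uint8),cv2.MORPH_CLOSE,np.ones((9,9)))),90)[:,:2]
    (cx,cy),rad=cv2.minEnclosingCircle(P.astype(np.float32)); print("cap",round(cx,1),round(cy,1),"rad",round(rad,1))
    for a,m,c in comps(g<45):
        q=cv2.boxPoints(cv2.minAreaRect(pts(m).astype(np.float32)))
        for z in (80,90):
            W=cast(C,q,z)[:,:2];X=cast(C,[c],z)[0,:2]
            print("dark",a,c.round(1),"z",z,"cen",X.round(1),"ang",np.degrees(np.arctan2(X[1]-cy,X[0]-cx)).round(1),"sides",np.linalg.norm(W[1]-W[0]).round(1),np.linalg.norm(W[2]-W[1]).round(1))
    return cx,cy
E
python3 - <<'E'
from m import *
import pickle;o=pickle.load(open("o1.pkl","rb"));C=cam("wrist",o)
im=cv2.imread("pics/w1.png");measure(im,C,(270,140,420,295))
f=np.array([[340,195],[340,253]]);
X=cast(C,f,116);print("fin",X.mean(0).round(1),np.degrees(np.arctan2(*(X[1]-X[0])[1::-1])),np.linalg.norm(X[1]-X[0]))
print("tips",cast(C,[(391,163),(356,283)],80).round(1))
cv2.imwrite("pics/c1.png",cv2.resize(im[140:295,270:420],None,fx=3.8,fy=3.8,interpolation=cv2.INTER_CUBIC))
print("--top"); measure(cv2.imread("pics/top0.png"),cam("top"),(250,175,335,245))
E
```

```text
cap 545.7 55.8 rad 37.4
dark 1650 [363.  174.7] z 80 cen [544.2  97.8] ang 92.1 sides 95.7 59.8
dark 1650 [363.  174.7] z 90 cen [542.5  98.3] ang 94.3 sides 92.6 57.9
dark 244 [364.9 217.8] z 80 cen [566.5  67.1] ang 28.5 sides 10.2 20.2
dark 244 [364.9 217.8] z 90 cen [564.1  68.6] ang 34.9 sides 9.9 19.6
dark 586 [354.3 269.3] z 80 cen [585.4  21.1] ang -41.1 sides 25.2 23.9
dark 586 [354.3 269.3] z 90 cen [582.4  24.2] ang -40.8 sides 24.3 23.2
dark 64 [417.3 287.6] z 80 cen [646.3  36.6] ang -10.8 sides 3.8 14.5
dark 64 [417.3 287.6] z 90 cen [641.2  39.2] ang -9.9 sides 3.6 14.1
fin [544.3  57.7 116. ] -57.45491164501965 47.02889477738614
tips [[558.8 118.4  80. ]
 [594.4  10.4  80. ]]
--top
cap 545.8 55.1 rad 36.8
dark 202 [313.9 189.9] z 80 cen [585.2  20.4] ang -41.3 sides 27.0 28.2
dark 202 [313.9 189.9] z 90 cen [583.2  20.7] ang -42.6 sides 26.7 27.9
dark 52 [288.2 200.4] z 80 cen [566.9  67.7] ang 30.8 sides 20.2 8.6
dark 52 [288.2 200.4] z 90 cen [565.1  67.4] ang 32.4 sides 20.0 8.5
dark 363 [275.7 215.2] z 80 cen [540.4  90.9] ang 98.4 sides 42.0 107.0
dark 363 [275.7 215.2] z 90 cen [539.   90.3] ang 100.9 sides 41.5 105.8
```

View pics/c1.png

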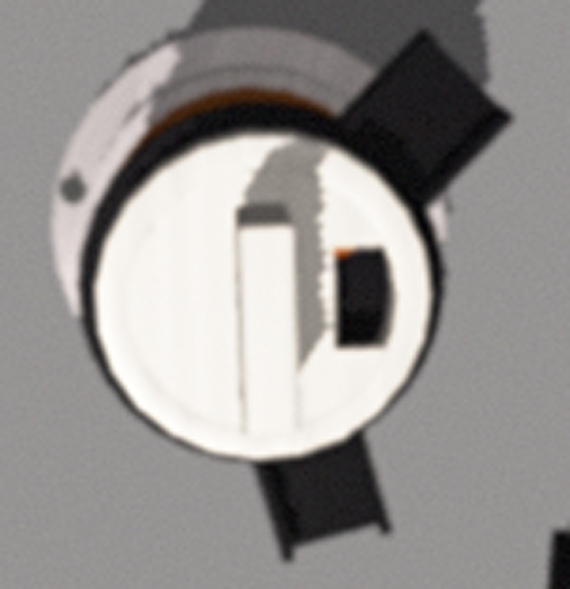

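Both views put the axis at (545.7,55.5). The fin normal is at 32.5° and the bowl-side spout at -41.3°, so the final tool yaw should be about 48.7°. I'll centre, descend to z≈95 and close.

Emit:
arm_command(
  gripper=[91,91,91,91,91],
  dp=[
    [0.21,0.58,0.5],
    [0,0,0.8],
    [0,0,0.8],
    [0,0,0.6],
    [0,0,0.4],
  ],
  twist=[-0.18,0,0,0,0],
)

```text
time: 4.58
tool_pos: [545.4, 56.8, 111.1]
tcp_rot: [-3.141, -0.001, 2.14]
contact_force: [0.7, 0.7, -0.1]
grip_width: 91.4
finger_force: 0.0
```

Emit:
arm_command(
  gripper=[91,91,91,60,30],
  dp=[
    [0,0,0.4],
    [0,0,0.3],
    [0,0,0],
    [0,0,0],
    [0,0,0],
  ],
  twist=[0,0,0,0,0],
)

```text
time: 5.2
tool_pos: [545.8, 56.3, 95.2]
tcp_rot: [3.141, 0.001, 2.139]
contact_force: [-0.4, 0.8, -0.3]
grip_width: 75.7
finger_force: 0.0
```

Emit:
arm_command(
  gripper=[30,20,10,8,8],
  dp=[
    [0,0,0],
    [0,0,0],
    [0,0,0],
    [0,0,0],
    [0,0,0],
  ],
  twist=[0,0,0,0,0],
)

```text
time: 5.82
tool_pos: [545.5, 56.4, 94.8]
tcp_rot: [-3.142, 0.0, 2.139]
contact_force: [-0.2, -0.4, 0.2]
grip_width: 25.5
finger_force: 0.0
```

Emit:
arm_command(
  gripper=[4,4,4,4,4],
  dp=[
    [0,0,0],
    [0,0,0],
    [0,0,0],
    [0,0,0],
    [0,0,0],
  ],
  twist=[0,0,0,0,0],
)

```text
time: 6.45
tool_pos: [545.5, 56.4, 94.8]
tcp_rot: [-3.142, 0.0, 2.139]
contact_force: [0.1, -0.1, -0.6]
grip_width: 3.7
finger_force: 0.0
```

The fingers closed to 3.7 mm with no force, so they missed the 12 mm fin. I'll look.

```bash
python3 - <<'E'
from h import *
o=get_obs();print(o['time'],o['tool_pos'],o['grip_width'],o['finger_force'])
w=capture("wrist")[:,:,::-1];s=capture("scene")[:,:,::-1]
a=cv2.resize(w[60:380,120:520],(400,320));b=cv2.resize(s[180:340,225:425],(400,320),interpolation=cv2.INTER_CUBIC)
cv2.imwrite("pics/g.png",np.hstack([a,b]))
E
```

```text
6.45 [545.53880712  56.37107433  94.79108321] 3.6950429167006624 0.0
```

View pics/g.png

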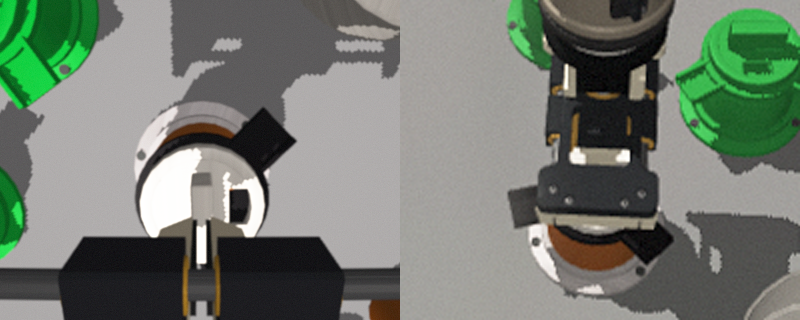

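The picture suggests the fingers straddle the fin, so the reading needs checking. I'll command a full close and read the force.

Emit:
arm_command(
  gripper=[0,0,0,0,0],
  dp=[
    [0,0,0],
    [0,0,0],
    [0,0,0],
    [0,0,0],
    [0,0,0],
  ],
  twist=[0,0,0,0,0],
)

```text
time: 7.18
tool_pos: [545.6, 56.4, 94.8]
tcp_rot: [3.142, 0.0, 2.139]
contact_force: [0.3, -0.3, 0.5]
grip_width: 0.4
finger_force: 0.0
```

```bash
python3 - <<'E'
from h import *
o=get_obs();print(o['time'],o['tool_pos'],o['grip_width'],o['finger_force'],o['contact_force'],o['moment'])
w=capture("wrist")[:,:,::-1]
cv2.imwrite("pics/g2.png",cv2.resize(w[200:370,230:420],None,fx=3.5,fy=3.5,interpolation=cv2.INTER_CUBIC))
E
```

```text
7.175 [545.559917    56.38114712  94.80786091] 0.4206851764493108 0.0 [ 0.27042828 -0.33364567  0.47897723] [-0.0191928  -0.11786519  0.01751918]
```

View pics/g2.png

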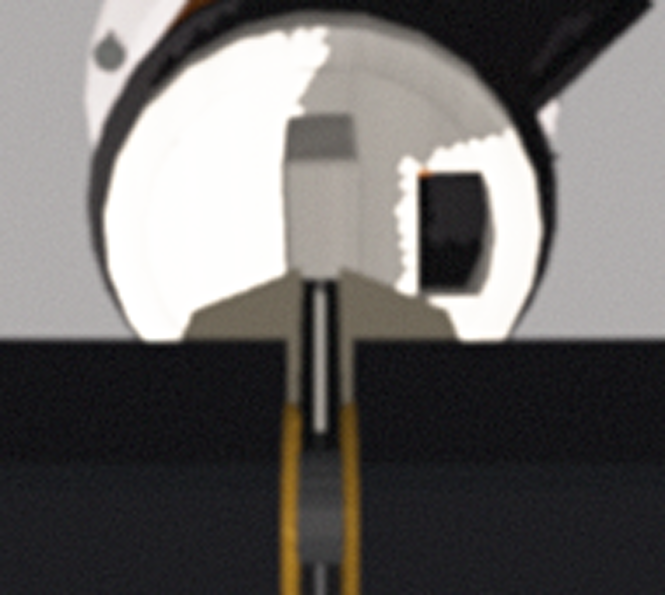

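With no force and full closure, the fingers are above the fin. In the wrist image the tips appear at v≈277, where the stated TCP would put them at 252. The open tips in the earlier image, 187 px apart for 92 mm, also imply they end about 33 mm short of the reported TCP. I'll reopen and descend in steps, watching the force.

Emit:
arm_command(
  gripper=[60,60,60,60,60],
  dp=[
    [0,0,0],
    [0,0,0],
    [0,0,0],
    [0,0,0],
    [0,0,0],
  ],
  twist=[0,0,0,0,0],
)

```text
time: 7.85
tool_pos: [545.5, 56.4, 94.8]
tcp_rot: [-3.142, 0.0, 2.139]
contact_force: [0.0, -1.1, 0.0]
grip_width: 45.8
finger_force: 0.0
```

Emit:
arm_command(
  gripper=[60,60,60,60,60],
  dp=[
    [0,0,0.15],
    [0,0,0.15],
    [0,0,0.15],
    [0,0,0.15],
    [0,0,0],
  ],
  twist=[0,0,0,0,0],
)

```text
time: 8.48
tool_pos: [545.3, 56.4, 79.4]
tcp_rot: [-3.141, -0.0, 2.139]
contact_force: [0.2, 0.1, -0.5]
grip_width: 60.0
finger_force: 0.0
```

```bash
python3 - <<'E'
from h import *
o=get_obs();print(o['time'],o['tool_pos'],o['grip_width'],o['contact_force'])
s=capture("scene")[:,:,::-1];w=capture("wrist")[:,:,::-1]
print("tcp in scene",proj(cam("scene"),o['tool_pos']),"wrist",proj(cam("wrist",o),o['tool_pos']))
cv2.imwrite("pics/g3.png",np.hstack([cv2.resize(w[140:380,170:470],(400,320)),cv2.resize(s[200:328,245:405],(400,320),interpolation=cv2.INTER_CUBIC)]))
E
```

```text
8.475 [545.25291985  56.35778794  79.35630415] 60.02275972161657 [ 0.1671474   0.09106493 -0.50300621]
tcp in scene [[324.4590163  273.24907688]] wrist [[321.89018856 270.33805671]]
```

View pics/g3.png

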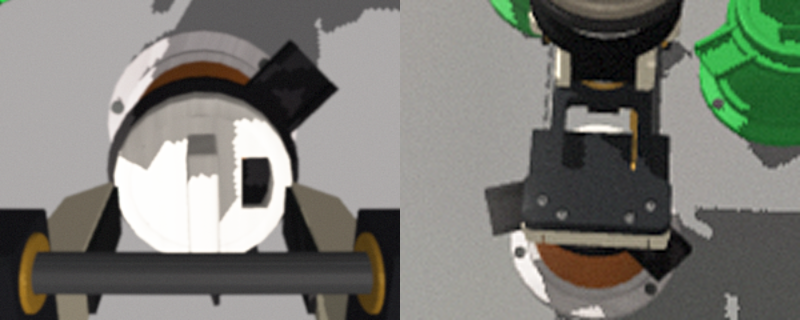

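TCP reads 79 mm, below the cap top, with no contact, which confirms the offset. Next I'll lower 12 mm while narrowing, then close.

Emit:
arm_command(
  gripper=[45,40,35,30,30],
  dp=[
    [0,0,0.12],
    [0,0,0.12],
    [0,0,0.12],
    [0,0,0.12],
    [0,0,0],
  ],
  twist=[0,0,0,0,0],
)

```text
time: 9.2
tool_pos: [545.4, 56.4, 67.5]
tcp_rot: [-3.141, -0.0, 2.139]
contact_force: [-0.5, 0.8, -0.5]
grip_width: 30.8
finger_force: 0.0
```

Emit:
arm_command(
  gripper=[6,6,6,6,6],
  dp=[
    [0,0,0],
    [0,0,0],
    [0,0,0],
    [0,0,0],
    [0,0,0],
  ],
  twist=[0,0,0,0,0],
)

```text
time: 9.82
tool_pos: [545.9, 56.5, 67.9]
tcp_rot: [3.141, 0.0, 2.139]
contact_force: [3.1, 2.6, -0.0]
grip_width: 11.4
finger_force: 29.9
```

Gripped: 11.4 mm at 30 N. Now I'll turn 73.8° clockwise seen from above, which is +14.8 units.

Emit:
arm_command(
  gripper=[6,6,6,6,6],
  dp=[
    [0,0,0],
    [0,0,0],
    [0,0,0],
    [0,0,0],
    [0,0,0],
  ],
  twist=[0.5,0.8,0.8,0.8,0.8],
)

```text
time: 10.45
tool_pos: [546.5, 56.8, 67.9]
tcp_rot: [3.14, 0.0, 1.814]
contact_force: [3.3, 2.8, -2.3]
grip_width: 11.9
finger_force: 29.9
```

Emit:
arm_command(
  gripper=[6,6,6,6,6],
  dp=[
    [0,0,0],
    [0,0,0],
    [0,0,0],
    [0,0,0],
    [0,0,0],
  ],
  twist=[0.9,0.9,0.9,0.9,0.9],
)

```text
time: 11.08
tool_pos: [547.2, 56.8, 68.0]
tcp_rot: [3.138, -0.001, 1.421]
contact_force: [6.9, 3.4, -4.4]
grip_width: 11.6
finger_force: 29.9
```

Emit:
arm_command(
  gripper=[6,6,6,6,6],
  dp=[
    [0,0,0],
    [0,0,0],
    [0,0,0],
    [0,0,0],
    [0,0,0],
  ],
  twist=[0.9,0.9,0.9,0.9,0.9],
)

```text
time: 11.7
tool_pos: [547.8, 56.6, 68.0]
tcp_rot: [3.138, -0.003, 1.028]
contact_force: [8.3, 2.9, -6.0]
grip_width: 12.0
finger_force: 29.9
```

Emit:
arm_command(
  gripper=[6,6,6,6,6],
  dp=[
    [0,0,0],
    [0,0,0],
    [0,0,0],
    [0,0,0],
    [0,0,0],
  ],
  twist=[0.8,0.7,0.57,0,0],
)

```text
time: 12.32
tool_pos: [548.1, 56.4, 68.0]
tcp_rot: [3.138, -0.003, 0.85]
contact_force: [9.4, 2.4, -6.3]
grip_width: 11.6
finger_force: 29.9
```

```bash
python3 - <<'E'
from h import *
o=get_obs();print(o['time'],o['tool_pos'],np.degrees(o['tcp_rot']),o['grip_width'],o['finger_force'],o['contact_force'],o['moment'])
w=capture("wrist")[:,:,::-1]
cv2.imwrite("pics/g4.png",w)
E
```

```text
12.325 [548.08885612  56.36815736  67.98866883] [179.77654169  -0.2005328   48.68825693] 11.642770380622826 29.93188887834549 [ 9.38867983  2.43686521 -6.2761847 ] [ 0.33406862 -1.60272273 -0.04192627]
```

View pics/g4.png

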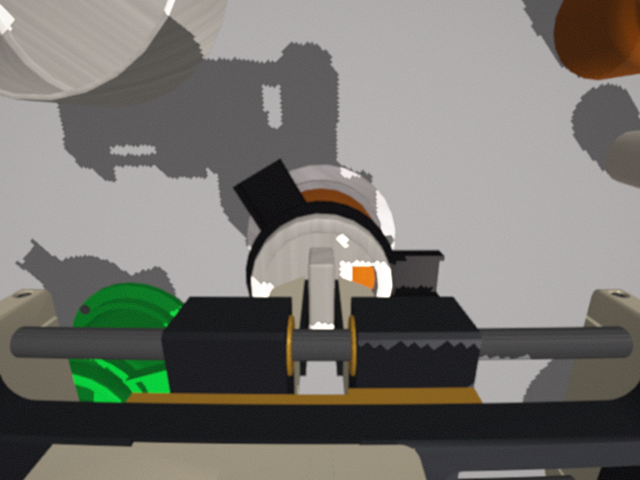

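The opening, now at (363,278), lines up with the bowl-side spout at (415,272). I'll release, rise and measure.

Emit:
arm_command(
  gripper=[50,50,50,50,50],
  dp=[
    [0,0,0],
    [0,0,0],
    [0,0,0],
    [0,0,0],
    [0,0,0],
  ],
  twist=[0,0,0,0,0],
)

```text
time: 13.0
tool_pos: [545.4, 56.3, 67.8]
tcp_rot: [-3.142, 0.0, 0.85]
contact_force: [0.1, 0.2, -0.5]
grip_width: 49.2
finger_force: 0.0
```

Emit:
arm_command(
  gripper=[60,60,60,60,60],
  dp=[
    [0,0,-0.8],
    [0,0,-1],
    [0,0,-1],
    [0,0,-1],
    [0,0,-1],
  ],
  twist=[0,0,0,0,0],
)

```text
time: 13.62
tool_pos: [545.4, 56.4, 188.6]
tcp_rot: [3.142, 0.0, 0.85]
contact_force: [-0.1, -0.2, -0.3]
grip_width: 59.8
finger_force: 0.0
```

Emit:
arm_command(
  gripper=[60,60,60,60,60],
  dp=[
    [0,0,0],
    [0,0,0],
    [0,0,0],
    [0,0,0],
    [0,0,0],
  ],
  twist=[0,0,0,0,0],
)

```text
time: 14.25
tool_pos: [545.4, 56.4, 187.4]
tcp_rot: [-3.141, 0.001, 0.85]
contact_force: [-0.2, 0.1, 0.3]
grip_width: 60.1
finger_force: 0.0
```

```bash
python3 - <<'E'
from m import *
o=get_obs();print(o['time'],o['tool_pos'],o['tcp_rot'],o['contact_force'])
w=capture("wrist")[:,:,::-1].copy();C=cam("wrist",o)
c=proj(C,[545.7,55.5,90])[0].astype(int);print(c)
u0,v0=c-85;measure(w,C,(u0,v0,u0+190,v0+170))
print(u0,v0)
cv2.imwrite("pics/w5f.png",w)
cv2.imwrite("pics/w5.png",cv2.resize(w[v0:v0+150,u0:u0+190],None,fx=4,fy=4,interpolation=cv2.INTER_CUBIC))
import pickle;pickle.dump(o,open("o5.pkl","wb"))
E
```

```text
14.25 [545.40226348  56.36146583 187.37984751] [-3.14111615e+00  5.44477357e-04  8.50170269e-01] [-0.19100443  0.05446913  0.34594373]
[323 224]
cap 546.4 55.9 rad 37.6
dark 1657 [304.9 175.2] z 80 cen [560.9  96.2] ang 70.3 sides 101.6 68.0
dark 1657 [304.9 175.2] z 90 cen [562.1  96.9] ang 69.1 sides 98.2 65.8
dark 208 [382.  230.7] z 80 cen [579.4  15. ] ang -51.1 sides 25.6 7.4
dark 208 [382.  230.7] z 90 cen [580.   18.4] ang -48.1 sides 24.8 7.1
dark 37 [348.6 233. ] z 80 cen [555.9  32.9] ang -67.6 sides 9.7 3.7
dark 37 [348.6 233. ] z 90 cen [557.3  35.7] ang -61.7 sides 9.4 3.6
dark 290 [253.1 297.9] z 80 cen [447.5  43.2] ang -172.7 sides 15.8 28.0
dark 290 [253.1 297.9] z 90 cen [452.4  45.6] ang -173.8 sides 15.3 27.1
dark 295 [389.1 297.6] z 80 cen [543.8 -41. ] ang -91.6 sides 14.9 28.1
dark 295 [389.1 297.6] z 90 cen [545.6 -35.7] ang -90.5 sides 14.4 27.2
238 139
```

View pics/w5.png

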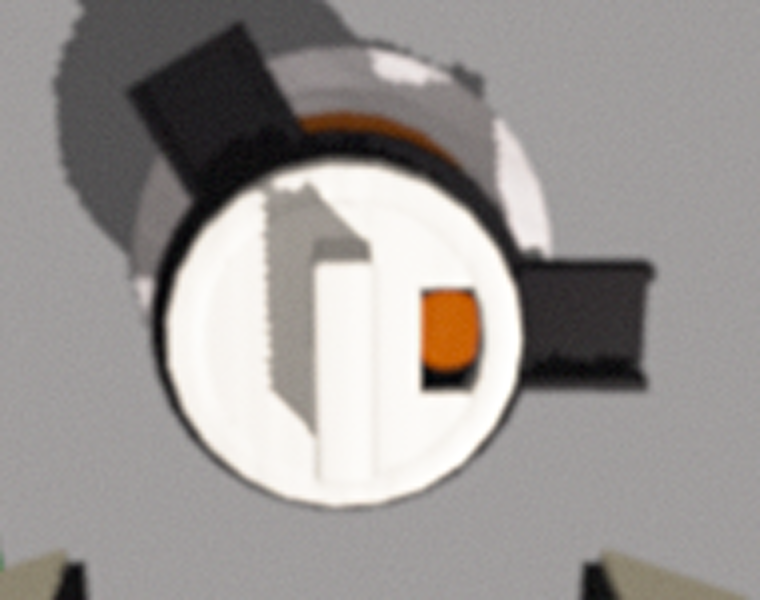

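The opening is at crop (449,339), the spout tip corners at (652,265) and (645,386), and the fin edges run vertical. I'll convert these to angles.

```bash
python3 - <<'E'
from m import *
import pickle;C=cam("wrist",pickle.load(open("o5.pkl","rb")))
P=lambda L,z:cast(C,np.array(L)/4+[238,139],z)[:,:2]
a=lambda v:np.degrees(np.arctan2(v[1],v[0])).round(1)
cen=np.array([545.9,55.6])
op=P([(421,288),(421,390)],90);print("opening edge dir",a(op[0]-op[1])-90,"mid",a(op.mean(0)-cen))
op=P([(421,288),(478,288),(421,390),(480,390)],90);print("opening cen",a(op.mean(0)-cen),np.linalg.norm(op.mean(0)-cen))
f=P([(316,262),(316,482)],116);print("fin L",a(f[0]-f[1])-90)
f=P([(371,262),(373,482)],116);print("fin R",a(f[0]-f[1])-90)
s=P([(652,265),(645,386)],80);print("spout tip",s,a(s.mean(0)-cen),np.linalg.norm(s.mean(0)-cen),np.linalg.norm(s[0]-s[1]),a(s[0]-s[1])-90)
s=P([(240,24),(130,90)],80);print("spout2",s,a(s.mean(0)-cen),np.linalg.norm(s.mean(0)-cen))
m=P([(530,262),(645,262)],80);print("edge top",a(m[1]-m[0]))
t=capture("top")[:,:,::-1].copy();cv2.imwrite("pics/t5.png",t)
E
```

```text
opening edge dir -40.2 mid -39.2
opening cen -39.8 23.11149924509682
fin L -41.5
fin R -40.3
spout tip [[606.15193918  22.14804189]
 [588.24699793   1.36047168]] -40.5 67.48395862435565 27.435560803169444 -40.7
spout2 [[573.24341985 118.44076919]
 [546.96960728 123.70036685]] 77.8 66.99418112753496
edge top -41.2
```

The opening is at about -40.5° and the spout at about -41°, so they agree within 1°. The gripper is clear and the bowl was never approached. I'm handing in the job.

```bash
python3 -c "
from plant import *
print(close_job())"
```

```text
the job is handed in; nothing more can be done
None
```

The cap's opening now sits over the bowl-side (-y) spout, within about 1° by the wrist camera; the cap is released, the bowl was left untouched, and the job was handed in at about 14 s.

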